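# Uncap and extend the camera post

## Task

Pull the snap-fit cover off the head of the telescoping camera post beside the fly-tying vise and put it down in the wooden tray. Then pinch the post's head so that the button in its side is pressed in, draw the head up past the first stop to the second stop, its full height, and finish still holding it there with the gripper, because it sinks when let go. Do not disturb the bead jar or the thread spool.

Things in the scene. Friction and masses are not known exactly. Their poses are not given: they have to be found in the camera images.
- post: the camera post, fixed to the bench: flat steel base 120 (x) x 90 (y) x 14 mm, a round sleeve 34 mm across up to 100 mm high, with a black collar 44 mm across at 89 to 103 mm; in it slides a tube that carries the square head. Origin on the post's axis at bench height, z up; y points to the side of the head that has the button
- head_center (a point): centre of the square aluminium head: 28 x 28 mm across, 44 mm high (22 mm above and below this point), 132 mm above the bench when pushed in; axes as the post's. A camera screw stands 10 mm above its top. A spring ball peeps 2.5 mm out of each of its x sides, 5 mm below this point, and holds the cover
- button_face (a point): middle of the outer face of the black push button in the head's +y side, hidden under the cover at the start: 18 mm wide (x), 20 mm high, 8 mm proud when free, so head and button measure 36 mm across y (28 mm pressed in). Pinch it and the head's -y side with fingers closing along the post's y, at this height (that of head_center)
- button (a joint): how far the button is pressed in, m: 0 free, 0.008 fully in, flush. Sprung: 4 N to start, 10 N fully in; a squeeze of 25 N does it. From 0.0045 on the head is free to slide; let go, it catches again at mast 0 and at the first stop and blocks the head
- mast (a joint): how far the head is drawn straight up, m: 0 pushed in (start), 0.04 first stop (only a catch for a button that is let go), 0.08 second stop, the fixed end of the travel, where nothing catches. With the button in it takes 5 to 8 N to draw it up, and let go it sinks back to the first stop or further
- cap_center (a point): centre of the loose grey plastic cover, a box open underneath, 40 (x) x 46 (y) x 53 mm high, 0.05 kg; z up, axes as the post's at the start. It sits over head and button, its centre 142.5 mm above the bench and 4 mm to +y of the post's axis. Pulled straight up with about 8 N it unsnaps within 10 mm; 50 mm up it is clear of the screw. Grip it across its 46 mm
- tray: open wooden tray, fixed, 150 (x) x 170 (y) x 24 mm high, walls and floor 5 mm thick. Origin at the middle of its underside at bench height, z up
- vise: bystander: fly-tying vise, fixed: steel base 110 (x) x 90 (y) x 14 mm, thin upright stem and slanting jaws reaching 155 mm above the bench and 42 mm to its +x. Origin at the middle of the base's underside
- jar_center (a point): bystander: centre of a small amber bead jar standing loose, 42 mm in diameter, 55 mm high
- spool_center (a point): bystander: centre of a wooden thread spool standing loose, 32 mm in diameter, 40 mm high
Mind the look-alikes: they are no part of the job. What is shaped like the part that bears cap_center but turquoise is not meant.

How it is judged:
On the way, in this order (a step that is already met when the one before it is completed fails the run):
1. the cover is pulled off the head, clear above it (distance between cap_center and head_center above 0.055 m), for 0.05 s.
2. the cover lies in the tray, let go and at rest (x of cap_center in the frame of tray between -0.07 and 0.07 m and y of cap_center in the frame of tray between -0.08 and 0.08 m and z of cap_center in the frame of tray below 0.04 m and contact force between the fingers and cap below 0.1 N and linear speed of cap below 0.03 m/s), for 0.2 s.
3. the button is pressed in while the head is still down (value of joint button above 0.0045 m and value of joint mast below 0.015 m), for 0.05 s.
4. the head is drawn up past the first stop (value of joint mast above 0.05 m), for 0.05 s.
At the end, for the whole second after the job is handed in: The head is held by the gripper within 4 mm of the second stop (mast above 0.076 m), at rest, with a contact force of more than 4 N between fingers and post; the cover rests within the tray's walls, its centre below 40 mm, untouched (all of step 2 and value of joint mast above 0.076 m and velocity of joint mast below 0.01 m/s and contact force between the fingers and post above 4 N and distance between the grasp point and head_center below 0.04 m); the arm keeps its last pose, push and grip.
It fails at once if the bead jar is moved more than 30 mm (distance of jar_center from where it was at the start of the episode above 0.03 m).
It fails at once if the thread spool is moved more than 30 mm (distance of spool_center from where it was at the start of the episode above 0.03 m).
It also fails if it takes over 56 s, if anything falls off the work surface, if the arm or the gripper's body presses on something with over 40 N, if the wrist force passes 120 N, or if a joint passes its speed limit or range.

## Robot

A 7-joint arm with a two-finger parallel gripper is mounted at the origin on the work surface. World frame = base frame: x ahead of the robot, y to its left, z up, the work surface at z = 0. Lengths are in m, angles in rad, forces in N, time in s.
With the tool pointing down it reaches from about 0.4 to 0.85 m from the base axis. Payload 10.4 kg.
Tool frame: the origin (TCP) lies midway between the tips of the shut fingers; the grasp point (between the pads) lies 19 mm behind it; z points along the fingers, y is the line along which they close (so a half turn about z gives the same grasp; the last joint's range is limited). The gripper opens to 87 mm and grips with 3 to 60 N. Pads are 19 mm wide; open, the fingers measure 117 mm over their backs; the gripper's body (75 mm by 190 mm) begins 51 mm behind the grasp point.
Start: joints at [-1.188, 0.332, -0.065, 1.46, 0.022, 1.35, -0.088], TCP at [0.247, 0.574, 0.223] pointing down, gripper open.
Joint ranges: [-2.6, 2.6], [-0.5, 2.12], [-1.47, 1.34], [0.16, 2.42], [-1.27, 4.41], [0.06, 2.06], [-2.6, 2.6]. Speed limits (rad/s): [2.22, 2.22, 2.79, 2.79, 3.14, 3.14, 3.14].

## Interface

Orientations are given as a unit quaternion [x, y, z, w].
In Python, from bench import sensors, eyes, order gives the robot as it stands.
- The arm moves only by the tool arm_command, never from a script. Its argument "steps" is a list of rows, each an object with "rot": the turn, a rotation vector about the world's x, y, z in degrees, a list of three; "slide": the shift along the world's x, y, z in m, a list of three; "grip": the opening, from 0 (shut) to 1 (fully open). A call has exactly 8 rows; each row shifts and turns the commanded pose from where the row before left it; what a row does not reach is not made up. A row lasts 1/8 s, in which the tool goes at most 62.5 mm and 10.7 degrees, less where a joint would pass 70% of its speed; a pose out of reach is approached as far as the arm can. A call with a gripper value outside its range is refused whole. The fingers move at their own pace and stop on an object; "newtons" is the grip in N (left out, the last holds). Time passes only in rows, so rows that do not move let the fingers close, or fill a call up. It gives the time, the measured TCP pose, the force, the opening and the grip force at its end, in the units of the state.
- sensors.read_state(): the state, without advancing time (a new reading comes with each control period).
- eyes.camera(name): name is "side" or "top"; returns a dict with "pixels" (384x512x3 uint8, red, green, blue), "intrinsics" (3x3 intrinsics, pixels), "k1" (the pictures are not rectified: a ray, as slopes to the right and down, at radius r is drawn at 1 + k1 r^2 times it, then the intrinsics apply), "pose" (4x4, takes a point from camera to world coordinates). Camera axes: x right, y down, z forward; pixel columns grow to the right and rows downward; lengths in m; the calibration is good to about 2 mm. A picture is of the moment at which its call begins. There is no depth.
- order.close_job(): hands the job in; it is judged then, once.
Trained networks look in a picture, given as the dict that the camera call returned (one of the last four; its "shot" number tells which), for a name from the list of things; names that differ only in an ending like _2 or _b are one class to them, and where a whole thing is asked for, a point or a joint stands for the part that bears it (a point fixed in the world has none). Each returns a list of dicts, best first, with "conf" (0 to 1); they miss things now and then, are a little off and sometimes report something else, mostly with a low value. They report only what shows in the picture. A call takes as long as a camera call. They do not tell look-alikes from the thing itself.
- eyes.look_for(name, picture): "bbox" ([left, top, right, bottom] in pixels, round what is visible of it).
The state is a dict: "time": time; "joint_positions": joint angles; "joint_vel": joint speeds; "joint_torque": joint torques, N m; "ee_pos": TCP position; "eef_rot": TCP orientation; "ft_force": force on the tool from outside, world axes, zero at the start; "torque": the same for the moment, N m; "width": finger opening in m; "grip_force": force on a finger pad.
Only numpy, scipy, OpenCV 4.12 (cv2) and the standard library are available. Lean on these libraries where they do the work, as an engineer would, in place of code of your own. Each camera call takes 0.05 s, during which the arm holds its last target. There are 200 camera calls.

## Working session

There is one attempt and no reset: what is moved stays moved. The work goes in short steps, Python scripts to look and compute and a tool call to move; the robot and the scene stay as the last step left them, time stands still between calls to the robot, and variables do not carry over. Pictures are saved under pics/ and viewed, at most 10 in all, crops included, and the job is handed in when it is done.

Besides the shell and the picture viewer there is one more tool, called after "Call:" in YAML: its name, and indented under it one key for each argument. arm_command: Moves the arm, as the interface text tells. Its arguments: {"type":"object","properties":{"steps":{"type":"array","items":{"type":"object","properties":{"rot":{"type":"array","items":{"type":"number"}},"slide":{"type":"array","items":{"type":"number"}},"grip":{"type":"number"}}}},"newtons":{"type":"number"}},"required":["steps"]}

```bash
mkdir -p pics; cat > h.py <<'E'
import numpy as np, cv2
from bench import sensors, eyes, order
def ray(c,u,v):
    K=np.array(c["intrinsics"]);d=np.array([(u-K[0,2])/K[0,0],(v-K[1,2])/K[1,1]])
    s=d.copy()
    for _ in range(30): s=d/(1+c["k1"]*(s@s))
    T=np.array(c["pose"]);r=T[:3,:3]@np.array([s[0],s[1],1]);return T[:3,3],r/np.linalg.norm(r)
def atz(c,u,v,z):
    o,r=ray(c,u,v);return o+r*(z-o[2])/r[2]
def proj(c,p):
    T=np.array(c["pose"]);K=np.array(c["intrinsics"]);q=T[:3,:3].T@(np.array(p)-T[:3,3]);s=q[:2]/q[2]
    s=s*(1+c["k1"]*(s@s));return np.array([K[0,0]*s[0]+K[0,2],K[1,1]*s[1]+K[1,2]])
def save(c,n,box=None,f=1):
    im=cv2.cvtColor(np.array(c["pixels"]),cv2.COLOR_RGB2BGR)
    if box: im=im[box[1]:box[3],box[0]:box[2]]
    cv2.imwrite("pics/"+n,cv2.resize(im,None,fx=f,fy=f,interpolation=cv2.INTER_CUBIC))
E
python3 - <<'E'
from h import *
st=sensors.read_state();print({k:np.round(v,3).tolist() for k,v in st.items()})
for n in("top","side"):
    c=eyes.camera(n);save(c,n+"0.png",None,1.5)
    print(n,np.round(c["pose"],3).tolist())
    for t in("post","cap_center","tray","vise","jar_center","spool_center"):
        print(t,[(np.round(d["bbox"]).tolist(),round(d["conf"],2)) for d in eyes.look_for(t,c)[:3]])
E
```

```text
{'time': 0.0, 'joint_positions': [-1.188, 0.333, -0.065, 1.461, 0.022, 1.35, -0.088], 'joint_vel': [0.0, 0.001, -0.0, -0.001, -0.001, -0.002, -0.0], 'joint_torque': [0.001, -62.323, 0.026, -38.992, -0.061, 0.039, 0.0], 'ee_pos': [0.247, 0.574, 0.222], 'eef_rot': [0.201, 0.979, -0.001, -0.0], 'ft_force': [0.728, 0.329, 0.114], 'torque': [-0.002, 0.04, 0.024], 'grip_force': 0.0, 'width': 0.087}
top [[0.016, -0.996, 0.091, 0.518], [-0.999, -0.013, 0.035, -0.004], [-0.034, -0.091, -0.995, 0.96], [0.0, 0.0, 0.0, 1.0]]
post [([225.0, 169.0, 278.0, 228.0], 0.68)]
cap_center [([235.0, 176.0, 258.0, 204.0], 0.96), ([297.0, 183.0, 313.0, 201.0], 0.92), ([184.0, 176.0, 206.0, 198.0], 0.85)]
tray [([324.0, 219.0, 398.0, 286.0], 0.95)]
vise [([116.0, 215.0, 164.0, 274.0], 0.69)]
jar_center [([252.0, 266.0, 271.0, 287.0], 0.73)]
spool_center [([323.0, 149.0, 342.0, 166.0], 0.76)]
side [[0.989, -0.081, 0.127, 0.434], [-0.151, -0.551, 0.821, -0.865], [0.003, -0.831, -0.557, 0.678], [0.0, 0.0, 0.0, 1.0]]
post [([239.0, 181.0, 296.0, 231.0], 0.56)]
cap_center [([271.0, 231.0, 301.0, 265.0], 0.97), ([262.0, 142.0, 284.0, 181.0], 0.96)]
tray [([177.0, 271.0, 268.0, 354.0], 0.93)]
vise [([181.0, 111.0, 229.0, 170.0], 0.79)]
jar_center [([176.0, 210.0, 194.0, 241.0], 0.82)]
spool_center [([329.0, 256.0, 346.0, 281.0], 0.84)]
```

View pics/top0.png

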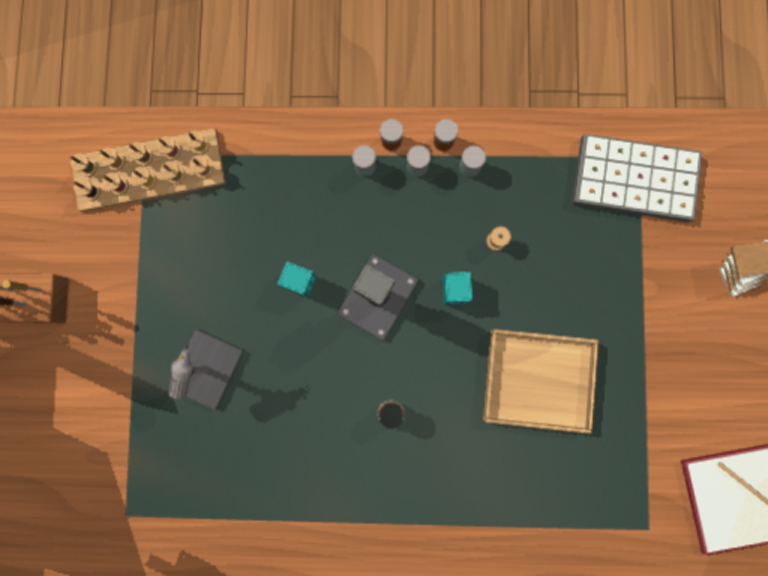

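View pics/side0.png

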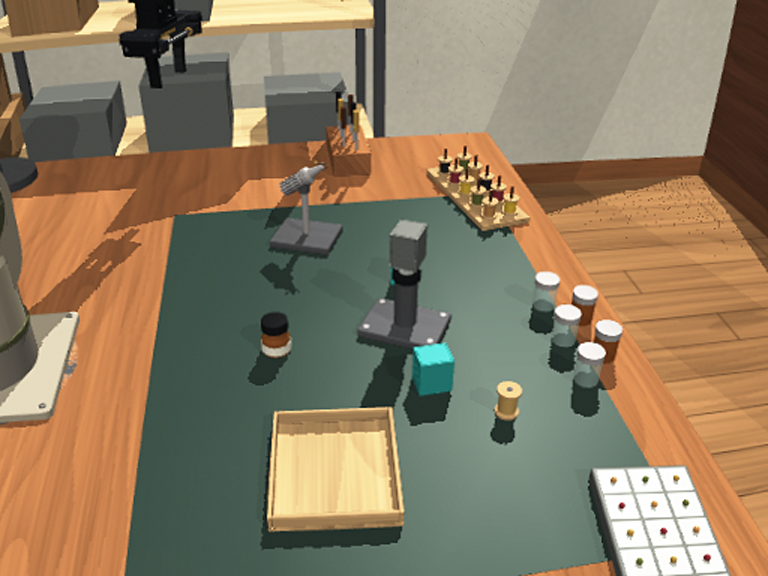

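The top view shows the grey cover on the post at about (250,189) in native pixels. There are two turquoise look-alikes, at (197,185) and (305,192). The side view shows the same grey cover on the post at (273,161), with a turquoise one on the bench at (288,247). By the description I choose the grey one on the post. Next is a close crop to check that, plus the pose fit.

```bash
python3 - <<'E'
from h import *
from scipy.optimize import least_squares
t=eyes.camera("top");s=eyes.camera("side")
a=cv2.resize(np.array(t["pixels"])[160:235,215:290],None,fx=5,fy=5,interpolation=cv2.INTER_CUBIC)
b=cv2.resize(np.array(s["pixels"])[140:235,235:310],None,fx=5,fy=5,interpolation=cv2.INTER_CUBIC)[:475]
a=cv2.copyMakeBorder(a,0,100,0,0,cv2.BORDER_CONSTANT)
cv2.imwrite("pics/crop.png",cv2.cvtColor(np.hstack([a,b]),cv2.COLOR_RGB2BGR))
bolts=[(375,261),(411,281),(382,333),(346,312)]
P=np.array([atz(t,u/1.5,v/1.5,.015) for u,v in bolts]);print(P.round(4),P.mean(0).round(4))
for i in range(4):
    d=P[(i+1)%4]-P[i];print(np.linalg.norm(d).round(4),np.degrees(np.arctan2(d[1],d[0])).round(1))
print("cap top",atz(t,*np.array([375,283])/1.5,.169))
tr=[(491,331),(599,339),(592,433),(485,424)]
Q=np.array([atz(t,u/1.5,v/1.5,.024) for u,v in tr]);print("tray",Q.round(3),Q.mean(0).round(3))
print("jar",atz(t,390/1.5,413/1.5,.05),"spool",atz(t,499/1.5,237/1.5,.04),"turq",atz(t,458/1.5,287/1.5,.053),atz(t,297/1.5,278/1.5,.053),"vise",atz(t,143,246,.014))
E
```

```text
[[ 0.6706  0.0206  0.015 ]
 [ 0.6376 -0.0399  0.015 ]
 [ 0.5502  0.0072  0.015 ]
 [ 0.5843  0.0676  0.015 ]] [0.6107 0.0139 0.015 ]
0.069 -118.6
0.0992 151.7
0.0694 60.6
0.0983 -28.6
cap top [0.61474308 0.01612601 0.169     ]
tray [[ 0.556 -0.171  0.024]
 [ 0.545 -0.345  0.024]
 [ 0.395 -0.331  0.024]
 [ 0.406 -0.161  0.024]] [ 0.476 -0.252  0.024]
jar [ 0.42337719 -0.00765765  0.05      ] spool [ 0.70832038 -0.1813087   0.04      ] turq [ 0.62406223 -0.11341408  0.053     ] [0.63544736 0.14499335 0.053     ] vise [0.48599696 0.28548813 0.014     ]
```

View pics/crop.png

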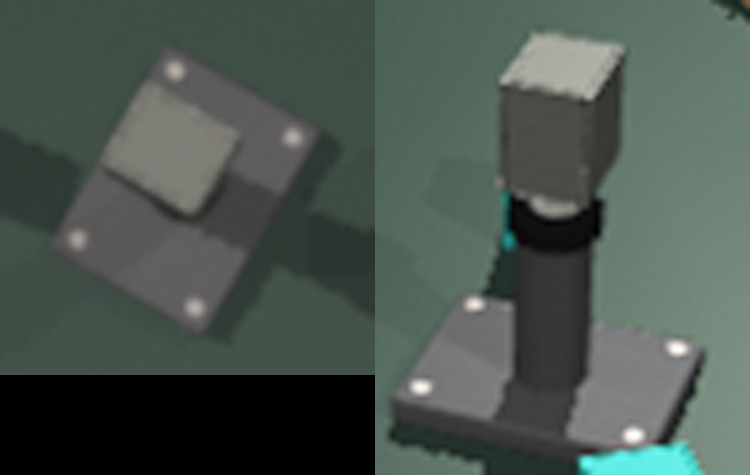

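The crop confirms the grey cover on the post: its top is at crop pixel (172,150), the bolts and base are clear, and the head shows just below the cover in the side view. So the post axis is at about (0.611, 0.014) and its y line is at 61.4°. I'll approach above the vise's height.

Call:
arm_command:
  steps:
    - {"slide":[0.015,-0.023,0.01],"rot":[0,0,-1],"grip":1}
    - {"slide":[0.023,-0.035,0.01],"rot":[0,0,-1],"grip":1}
    - {"slide":[0.023,-0.035,0.01],"rot":[0,0,-1],"grip":1}
    - {"slide":[0.023,-0.035,0.01],"rot":[0,0,-1],"grip":1}
    - {"slide":[0.023,-0.035,0],"rot":[0,0,-1],"grip":1}
    - {"slide":[0.023,-0.035,0],"rot":[0,0,-0.4],"grip":1}
    - {"slide":[0.023,-0.035,0],"grip":1}
    - {"slide":[0.023,-0.035,0],"grip":1}

```text
schema error: expected keys rot, slide, grip
```

Call:
arm_command:
  steps:
    - {"slide":[0.025,-0.038,0],"grip":1}
    - {"slide":[0.025,-0.038,0],"grip":1}
    - {"slide":[0.025,-0.038,0],"grip":1}
    - {"slide":[0.025,-0.038,0],"grip":1}
    - {"slide":[0.025,-0.038,0],"grip":1}
    - {"slide":[0.025,-0.038,0],"grip":1}
    - {"slide":[0.025,-0.038,0],"grip":1}
    - {"slide":[0,0,0],"grip":1}

```text
schema error: expected keys rot, slide, grip
```

Call:
arm_command:
  steps:
    - {"slide":[0.015,-0.023,0.01],"rot":[0,0,-1],"grip":1}
    - {"slide":[0.023,-0.035,0.01],"rot":[0,0,-1],"grip":1}
    - {"slide":[0.023,-0.035,0.01],"rot":[0,0,-1],"grip":1}
    - {"slide":[0.023,-0.035,0.01],"rot":[0,0,-1],"grip":1}
    - {"slide":[0.023,-0.035,0],"rot":[0,0,-1],"grip":1}
    - {"slide":[0.023,-0.035,0],"rot":[0,0,-0.4],"grip":1}
    - {"slide":[0.023,-0.035,0],"rot":[0,0,0],"grip":1}
    - {"slide":[0.023,-0.035,0],"rot":[0,0,0],"grip":1}
  newtons: 30

```text
time: 1.8
ee_pos: [0.4234, 0.3051, 0.2628]
eef_rot: [0.247, 0.969, 0.0, 0.0]
ft_force: [0.5, 0.0, 0.2]
width: 0.0872
grip_force: 0.0
```

Call:
arm_command:
  steps:
    - {"slide":[0.025,-0.038,0],"rot":[0,0,0],"grip":1}
    - {"slide":[0.025,-0.038,0],"rot":[0,0,0],"grip":1}
    - {"slide":[0.025,-0.038,0],"rot":[0,0,0],"grip":1}
    - {"slide":[0.025,-0.038,0],"rot":[0,0,0],"grip":1}
    - {"slide":[0.025,-0.038,0],"rot":[0,0,0],"grip":1}
    - {"slide":[0.025,-0.038,0],"rot":[0,0,0],"grip":1}
    - {"slide":[0.025,-0.038,0],"rot":[0,0,0],"grip":1}
    - {"slide":[0,0,0],"rot":[0,0,0],"grip":1}

```text
time: 2.8
ee_pos: [0.5987, 0.036, 0.2624]
eef_rot: [0.25, 0.968, -0.001, 0.0]
ft_force: [-0.6, 0.4, -0.7]
width: 0.0866
grip_force: 0.0
```

Call:
arm_command:
  steps:
    - {"slide":[0.007,-0.009,0],"rot":[0,0,0.4],"grip":1}
    - {"slide":[0.007,-0.0095,0],"rot":[0,0,0],"grip":1}
    - {"slide":[0,0,-0.025],"rot":[0,0,0],"grip":1}
    - {"slide":[0,0,-0.03],"rot":[0,0,0],"grip":1}
    - {"slide":[0,0,-0.03],"rot":[0,0,0],"grip":1}
    - {"slide":[0,0,-0.03],"rot":[0,0,0],"grip":1}
    - {"slide":[0,0,-0.016],"rot":[0,0,0],"grip":1}
    - {"slide":[0,0,0],"rot":[0,0,0],"grip":1}

```text
time: 3.8
ee_pos: [0.6113, 0.0219, 0.131]
eef_rot: [0.244, 0.97, -0.0, -0.001]
ft_force: [-0.3, 0.5, 0.6]
width: 0.0869
grip_force: 0.0
```

```bash
python3 - <<'E'
from h import *
s=eyes.camera("side");save(s,"s1.png",(200,60,350,240),3.3)
st=sensors.read_state();print(st["ee_pos"],st["ft_force"])
E
```

```text
[0.61199012 0.02178985 0.13208236] [-0.93502951  0.1697556  -0.30975127]
```

View pics/s1.png

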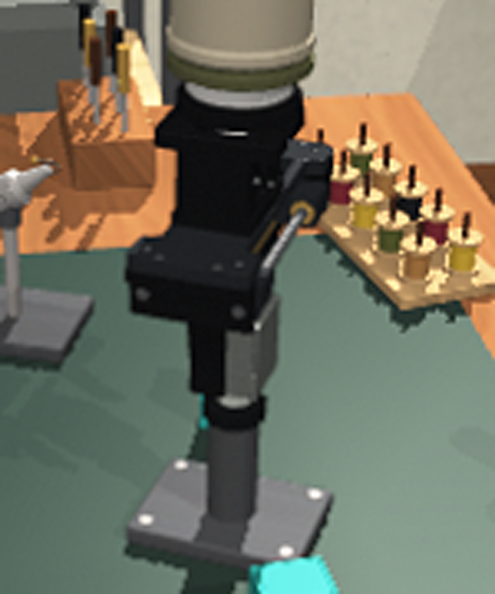

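The near finger stands beside the cover at crop pixel (207,355), and the cover lies between the fingers at (250,350). I'll correct the 4 mm y shortfall and close.

Call:
arm_command:
  steps:
    - {"slide":[0.001,-0.0045,-0.001],"rot":[0,0,0],"grip":1}
    - {"slide":[0,0,0],"rot":[0,0,0],"grip":0.65}
    - {"slide":[0,0,0],"rot":[0,0,0],"grip":0.4}
    - {"slide":[0,0,0],"rot":[0,0,0],"grip":0.4}
    - {"slide":[0,0,0],"rot":[0,0,0],"grip":0.4}
    - {"slide":[0,0,0],"rot":[0,0,0],"grip":0.4}
    - {"slide":[0,0,0],"rot":[0,0,0],"grip":0.4}
    - {"slide":[0,0,0],"rot":[0,0,0],"grip":0.4}
  newtons: 30

```text
time: 4.85
ee_pos: [0.6127, 0.0174, 0.1306]
eef_rot: [0.244, 0.97, 0.0, -0.0]
ft_force: [-0.1, -0.5, 0.6]
width: 0.0458
grip_force: 30.0
```

Call:
arm_command:
  steps:
    - {"slide":[0,0,0.005],"rot":[0,0,0],"grip":0.4}
    - {"slide":[0,0,0.005],"rot":[0,0,0],"grip":0.4}
    - {"slide":[0,0,0.01],"rot":[0,0,0],"grip":0.4}
    - {"slide":[0,0,0.02],"rot":[0,0,0],"grip":0.4}
    - {"slide":[0,0,0.02],"rot":[0,0,0],"grip":0.4}
    - {"slide":[0,0,0.02],"rot":[0,0,0],"grip":0.4}
    - {"slide":[0,0,0.01],"rot":[0,0,0],"grip":0.4}
    - {"slide":[0,0,0],"rot":[0,0,0],"grip":0.4}

```text
time: 5.85
ee_pos: [0.6131, 0.0173, 0.2213]
eef_rot: [0.244, 0.97, 0.0, 0.001]
ft_force: [0.3, -0.1, -1.1]
width: 0.0458
grip_force: 30.0
```

```bash
python3 - <<'E'
from h import *
s=eyes.camera("side");save(s,"s2.png",(200,60,350,240),3.3)
st=sensors.read_state();print(st["ee_pos"],st["ft_force"],st["width"],st["joint_positions"])
E
```

```text
[0.61269604 0.01727946 0.22047473] [-0.97839935 -0.56610773 -0.72769571] 0.04569609653308976 [-0.43041573  0.31537097  0.41278591  1.51969428 -0.1285129   1.33323785
  1.07226073]
```

View pics/s2.png

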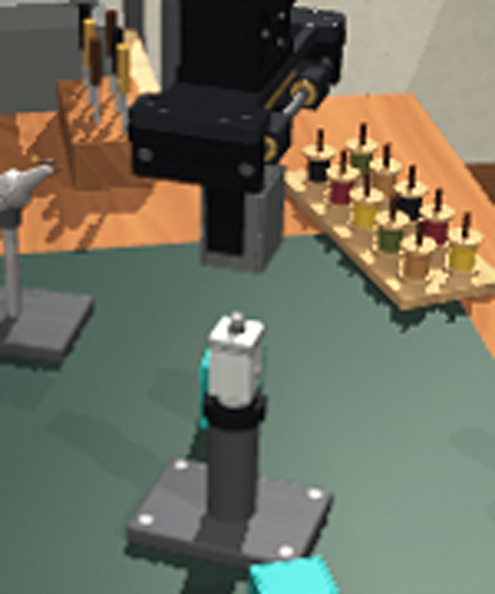

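The cover hangs between the fingers at crop pixel (240,225). The bare head with its screw stands at (237,350), and its near side has no button, as expected. Next I carry the cover to the tray.

Call:
arm_command:
  steps:
    - {"slide":[-0.0195,-0.0385,0],"rot":[0,0,0],"grip":0.4}
    - {"slide":[-0.0195,-0.0385,0],"rot":[0,0,0],"grip":0.4}
    - {"slide":[-0.0195,-0.0385,0],"rot":[0,0,0],"grip":0.4}
    - {"slide":[-0.0195,-0.0385,0],"rot":[0,0,0],"grip":0.4}
    - {"slide":[-0.0195,-0.0385,0],"rot":[0,0,0],"grip":0.4}
    - {"slide":[-0.0195,-0.0385,0],"rot":[0,0,0],"grip":0.4}
    - {"slide":[-0.0195,-0.0385,0],"rot":[0,0,0],"grip":0.4}
    - {"slide":[0,0,0],"rot":[0,0,0],"grip":0.4}

```text
time: 6.9
ee_pos: [0.4738, -0.2556, 0.2201]
eef_rot: [0.247, 0.969, -0.0, -0.0]
ft_force: [0.3, 0.7, 0.4]
width: 0.0459
grip_force: 30.0
```

Call:
arm_command:
  steps:
    - {"slide":[0,0,-0.04],"rot":[0,0,0],"grip":0.4}
    - {"slide":[0,0,-0.04],"rot":[0,0,0],"grip":0.4}
    - {"slide":[0,0,-0.04],"rot":[0,0,0],"grip":0.4}
    - {"slide":[0,0,-0.03],"rot":[0,0,0],"grip":0.4}
    - {"slide":[0,0,-0.025],"rot":[0,0,0],"grip":0.4}
    - {"slide":[0,0,-0.015],"rot":[0,0,0],"grip":0.4}
    - {"slide":[0,0,0],"rot":[0,0,0],"grip":0.4}
    - {"slide":[0,0,0],"rot":[0,0,0],"grip":0.4}

```text
time: 7.9
ee_pos: [0.4768, -0.2523, 0.0314]
eef_rot: [0.244, 0.97, 0.0, 0.001]
ft_force: [-0.1, -0.6, 0.0]
width: 0.046
grip_force: 30.0
```

Lower the last 10 mm gently, then open and wait.

Call:
arm_command:
  steps:
    - {"slide":[0,0,-0.005],"rot":[0,0,0],"grip":0.4}
    - {"slide":[0,0,-0.004],"rot":[0,0,0],"grip":0.4}
    - {"slide":[0,0,-0.0015],"rot":[0,0,0],"grip":0.4}
    - {"slide":[0,0,0],"rot":[0,0,0],"grip":0.4}
    - {"slide":[0,0,0],"rot":[0,0,0],"grip":0.65}
    - {"slide":[0,0,0],"rot":[0,0,0],"grip":0.75}
    - {"slide":[0,0,0],"rot":[0,0,0],"grip":0.75}
    - {"slide":[0,0,0],"rot":[0,0,0],"grip":0.75}

```text
time: 8.9
ee_pos: [0.4762, -0.2523, 0.0201]
eef_rot: [0.244, 0.97, 0.0, 0.0]
ft_force: [0.1, -0.0, 0.0]
width: 0.0648
grip_force: 0.0
```

Call:
arm_command:
  steps:
    - {"slide":[0,0,0.01],"rot":[0,0,0],"grip":0.75}
    - {"slide":[0,0,0.02],"rot":[0,0,0],"grip":0.75}
    - {"slide":[0,0,0.04],"rot":[0,0,0],"grip":0.75}
    - {"slide":[0,0,0.05],"rot":[0,0,0],"grip":1}
    - {"slide":[0,0,0.05],"rot":[0,0,0],"grip":1}
    - {"slide":[0,0,0.05],"rot":[0,0,0],"grip":1}
    - {"slide":[0,0,0],"rot":[0,0,0],"grip":1}
    - {"slide":[0,0,0],"rot":[0,0,0],"grip":1}

```text
time: 9.9
ee_pos: [0.4759, -0.2521, 0.2399]
eef_rot: [0.244, 0.97, 0.0, -0.0]
ft_force: [0.2, -0.2, -1.3]
width: 0.0867
grip_force: 0.0
```

```bash
python3 - <<'E'
from h import *
t=eyes.camera("top");s=eyes.camera("side")
a=cv2.resize(np.array(t["pixels"])[150:250,210:310],None,fx=4,fy=4,interpolation=cv2.INTER_CUBIC)
b=cv2.resize(np.array(s["pixels"])[130:330,160:260],None,fx=2,fy=2,interpolation=cv2.INTER_CUBIC)
b2=cv2.resize(np.array(s["pixels"])[140:190,245:295],None,fx=4,fy=4,interpolation=cv2.INTER_CUBIC)
b2=np.vstack([b2,b2*0])
cv2.imwrite("pics/c3.png",cv2.cvtColor(np.hstack([a,b,b2]),cv2.COLOR_RGB2BGR))
for c in(t,s):
  for n in("cap_center","head_center","button","jar_center","spool_center"):
    print(n,[(np.round(d["bbox"]).tolist(),round(d["conf"],2)) for d in eyes.look_for(n,c)[:3]])
st=sensors.read_state();print(st["ee_pos"],st["ft_force"],st["width"])
E
```

```text
cap_center [([183.0, 174.0, 211.0, 199.0], 0.79), ([292.0, 184.0, 314.0, 202.0], 0.57)]
head_center [([238.0, 186.0, 261.0, 201.0], 0.7)]
button []
jar_center [([254.0, 266.0, 269.0, 286.0], 0.7)]
spool_center [([324.0, 146.0, 343.0, 166.0], 0.65)]
cap_center [([211.0, 280.0, 241.0, 325.0], 0.78), ([274.0, 230.0, 304.0, 266.0], 0.55), ([260.0, 173.0, 262.0, 176.0], 0.49)]
head_center [([264.0, 154.0, 277.0, 183.0], 0.57)]
button []
jar_center [([175.0, 207.0, 196.0, 240.0], 0.57), ([263.0, 154.0, 279.0, 186.0], 0.36)]
spool_center [([328.0, 254.0, 349.0, 280.0], 0.67)]
[ 0.47618747 -0.25226129  0.24000815] [0.99287621 0.10027784 0.83808814] 0.0871373336289776
```

View pics/c3.png

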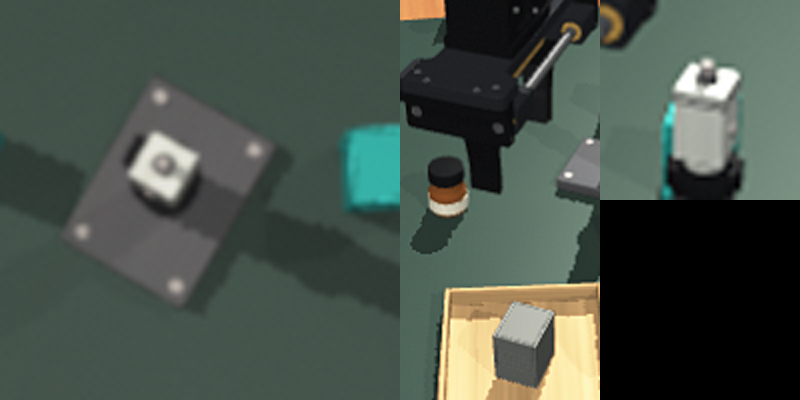

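The cover stands upright in the tray at panel pixel (523,345). From above, the head is at (165,165) with the dark button on its upper-left side (133,150), which is the +61° direction, as planned. Now back to the head.

Call:
arm_command:
  steps:
    - {"slide":[0.0192,0.038,0],"rot":[0,0,0],"grip":1}
    - {"slide":[0.0192,0.038,0],"rot":[0,0,0],"grip":1}
    - {"slide":[0.0192,0.038,0],"rot":[0,0,0],"grip":1}
    - {"slide":[0.0192,0.038,0],"rot":[0,0,0],"grip":1}
    - {"slide":[0.0192,0.038,0],"rot":[0,0,0],"grip":1}
    - {"slide":[0.0192,0.038,0],"rot":[0,0,0],"grip":1}
    - {"slide":[0.0192,0.038,0],"rot":[0,0,0],"grip":1}
    - {"slide":[0,0,0],"rot":[0,0,0],"grip":1}

```text
time: 11.5
ee_pos: [0.6113, 0.0181, 0.2392]
eef_rot: [0.241, 0.97, 0.0, -0.001]
ft_force: [-0.4, 0.2, 0.2]
width: 0.0872
grip_force: 0.0
```

Call:
arm_command:
  steps:
    - {"slide":[0,0,-0.025],"rot":[0,0,0],"grip":1}
    - {"slide":[0,0,-0.03],"rot":[0,0,0],"grip":1}
    - {"slide":[0,0,-0.03],"rot":[0,0,0],"grip":1}
    - {"slide":[0,0,-0.025],"rot":[0,0,0],"grip":1}
    - {"slide":[0,0,-0.016],"rot":[0,0,0],"grip":1}
    - {"slide":[0,0,0],"rot":[0,0,0],"grip":1}
    - {"slide":[0,0,0],"rot":[0,0,0],"grip":1}
    - {"slide":[0,0,0],"rot":[0,0,0],"grip":1}

```text
time: 12.5
ee_pos: [0.6112, 0.0138, 0.1152]
eef_rot: [0.244, 0.97, 0.0, 0.001]
ft_force: [0.5, -0.1, -0.1]
width: 0.0872
grip_force: 0.0
```

Call:
arm_command:
  steps:
    - {"slide":[0,0,-0.002],"rot":[0,0,0],"grip":0.7}
    - {"slide":[0,0,0],"rot":[0,0,0],"grip":0.4}
    - {"slide":[0,0,0],"rot":[0,0,0],"grip":0.2}
    - {"slide":[0,0,0],"rot":[0,0,0],"grip":0.2}
    - {"slide":[0,0,0],"rot":[0,0,0],"grip":0.2}
    - {"slide":[0,0,0],"rot":[0,0,0],"grip":0.2}
    - {"slide":[0,0,0],"rot":[0,0,0],"grip":0.2}
    - {"slide":[0,0,0],"rot":[0,0,0],"grip":0.2}
  newtons: 30

```text
time: 13.5
ee_pos: [0.6111, 0.0148, 0.1122]
eef_rot: [0.244, 0.97, 0.001, 0.0]
ft_force: [3.5, 4.0, -1.7]
width: 0.0282
grip_force: 30.0
```

Width is 28 mm, so the button is flush. Drawing up.

Call:
arm_command:
  steps:
    - {"slide":[0,0,0.005],"rot":[0,0,0],"grip":0.2}
    - {"slide":[0,0,0.01],"rot":[0,0,0],"grip":0.2}
    - {"slide":[0,0,0.015],"rot":[0,0,0],"grip":0.2}
    - {"slide":[0,0,0.015],"rot":[0,0,0],"grip":0.2}
    - {"slide":[0,0,0.015],"rot":[0,0,0],"grip":0.2}
    - {"slide":[0,0,0.012],"rot":[0,0,0],"grip":0.2}
    - {"slide":[0,0,0.006],"rot":[0,0,0],"grip":0.2}
    - {"slide":[0,0,0],"rot":[0,0,0],"grip":0.2}

```text
time: 14.5
ee_pos: [0.611, 0.0148, 0.19]
eef_rot: [0.244, 0.97, 0.001, 0.0]
ft_force: [5.0, 4.3, -6.4]
width: 0.0279
grip_force: 30.0
```

Call:
arm_command:
  steps:
    - {"slide":[0,0,0.001],"rot":[0,0,0],"grip":0.2}
    - {"slide":[0,0,0.0005],"rot":[0,0,0],"grip":0.2}
    - {"slide":[0,0,0],"rot":[0,0,0],"grip":0.2}
    - {"slide":[0,0,0],"rot":[0,0,0],"grip":0.2}
    - {"slide":[0,0,0],"rot":[0,0,0],"grip":0.2}
    - {"slide":[0,0,0],"rot":[0,0,0],"grip":0.2}
    - {"slide":[0,0,0],"rot":[0,0,0],"grip":0.2}
    - {"slide":[0,0,0],"rot":[0,0,0],"grip":0.2}

```text
time: 15.5
ee_pos: [0.611, 0.0148, 0.1909]
eef_rot: [0.244, 0.97, 0.001, 0.0]
ft_force: [5.9, 3.9, -6.3]
width: 0.028
grip_force: 30.0
```

```bash
python3 - <<'E'
from h import *
s=eyes.camera("side");save(s,"s4.png",(160,60,360,340),2)
for _ in range(4):
    st=sensors.read_state();print(st["ee_pos"],st["ft_force"],st["width"],st["grip_force"]);eyes.camera("top")
E
```

```text
[0.61099175 0.01479862 0.19094197] [ 6.09387389  3.36119175 -5.85033155] 0.02799917136948937 29.97990665026009
[0.61099553 0.01481347 0.19092712] [ 6.2408849   4.68436601 -6.44473811] 0.02780004667345563 29.97991434764117
[0.61099604 0.0148186  0.19096098] [ 6.70337759  4.17474543 -6.16389905] 0.02789354178575561 29.979890815448016
[0.61097643 0.01481332 0.19094041] [ 5.67235418  4.32852366 -6.56760054] 0.028153794442757278 29.979861192405224
```

View pics/s4.png

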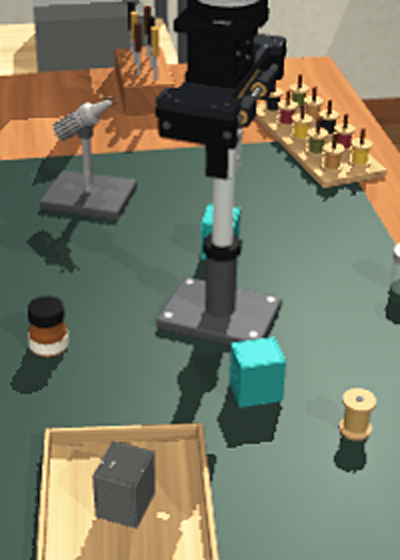

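The head is up with the bright tube showing at (224,215), and the cover is in the tray. The pull is still only about 6 N, so the stop isn't reached yet. I'll nudge up until it is felt.

Call:
arm_command:
  steps:
    - {"slide":[0,0,0.001],"rot":[0,0,0],"grip":0.2}
    - {"slide":[0,0,0.0005],"rot":[0,0,0],"grip":0.2}
    - {"slide":[0,0,0],"rot":[0,0,0],"grip":0.2}
    - {"slide":[0,0,0],"rot":[0,0,0],"grip":0.2}
    - {"slide":[0,0,0],"rot":[0,0,0],"grip":0.2}
    - {"slide":[0,0,0],"rot":[0,0,0],"grip":0.2}
    - {"slide":[0,0,0],"rot":[0,0,0],"grip":0.2}
    - {"slide":[0,0,0],"rot":[0,0,0],"grip":0.2}

```text
time: 16.75
ee_pos: [0.611, 0.0148, 0.1922]
eef_rot: [0.244, 0.97, 0.0, 0.0]
ft_force: [7.1, 5.0, -7.4]
width: 0.0276
grip_force: 30.0
```

Call:
arm_command:
  steps:
    - {"slide":[0,0,0.0005],"rot":[0,0,0],"grip":0.2}
    - {"slide":[0,0,0.0005],"rot":[0,0,0],"grip":0.2}
    - {"slide":[0,0,0],"rot":[0,0,0],"grip":0.2}
    - {"slide":[0,0,0],"rot":[0,0,0],"grip":0.2}
    - {"slide":[0,0,0],"rot":[0,0,0],"grip":0.2}
    - {"slide":[0,0,0],"rot":[0,0,0],"grip":0.2}
    - {"slide":[0,0,0],"rot":[0,0,0],"grip":0.2}
    - {"slide":[0,0,0],"rot":[0,0,0],"grip":0.2}

```text
time: 17.75
ee_pos: [0.6109, 0.0148, 0.1923]
eef_rot: [0.244, 0.97, 0.0, -0.0]
ft_force: [9.8, 4.1, -14.7]
width: 0.0278
grip_force: 30.0
```

The stop is felt: the pull rose to 15 N with no further travel, at 80 mm of rise. Handing in.

```bash
python3 -c "
from bench import order
print(order.close_job())"
```

```text
the job is handed in; nothing more can be done
None
```

The cover stands in the tray, and the gripper is holding the head at the second stop (80 mm of rise, 30 N grip). The jar and spool look undisturbed in the last view. The job is handed in, but no verdict came back.

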